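# Close the brewing vessel with its camlock cap

## Task

Close the little steel brewing vessel: put the camlock cap, with its two arms still open, onto the grooved filling neck and push it straight down, firmly but not hard (20 to 30 newtons), until it sits fully home on its rubber gasket. Then swing its two cam arms down one after the other, each all the way to its stop, so that both lock the cap down. Do not force the cap or an arm, and leave the other things on the worktop where they are.

Things in the scene. Friction and masses are not known exactly. Their poses are not given: they have to be found in the camera images.
- cap: The camlock cap: aluminium, 60 mm diameter, 52 mm tall (flat middle of the top at 51), 0.53 kg, standing mouth down on the worktop, a steel cam arm at its left and right. Origin: centre of its mouth, z up along its axis; arms on its +y (cam_a) and -y side (cam_b); +x and -x sides plain, free to grip. Blind socket 50 mm wide, 46 mm deep. Pushed off its axis it cocks: give way to side forces.
- fermenter: The brewing vessel, stainless steel, heavy, does not move: 188 mm wide, lid at 88 mm, a handle on its +y and -y side (to 120 mm from the axis, 60 mm high), a drain tap on its -x side (to 132 mm). Origin: centre of its underside on the worktop; z up along the neck's axis. The upright filling neck's top stands 184 to 196 mm above the worktop: its adaptor is screwed in more or less far.
- cap_seat (a point): Centre of the socket's inner end, 46 mm above the cap's origin. The neck: grooved aluminium adaptor, 48 mm wide, tapered over its top 7 mm to 41 mm; cam groove 19 to 38 mm below its top, 56 mm flange 50 mm below. In the socket a rubber lip seal rubs over the last 12 mm (up to 10 N); then a gasket 5 mm thick meets the neck's top and pushes back 8 N per mm. 20 to 30 N seats it; above 38 N forces it.
- cam_a (a joint): Angle of the arm on the cap's +y side, rad: 0 fully open, 2.112 closed at its stop; starts open, 0 to 0.1. It swings outwards and down. At 0 the lever's outer face looks up and 49 degrees inwards over the cap; closed it looks outwards and 18 degrees up. Stiff hinge: stays where it is left.
- cam_b (a joint): The same for the arm on the cap's -y side. Either arm turns with about 3 N at its push point until the cam bites in the groove (from about 1.2), then needs 5 to 12 N; the last 0.07 before the stop are past dead centre and hold by themselves. If the cap is not home or stands askew the cam meets the neck early and the arm is much harder to turn. More than 40 N on an arm forces it.
- cam_a_pin (a point): Middle of arm cam_a's hinge pin: 30 mm from the cap's axis on its +y side, 18 mm above the mouth. The hinge axis is parallel to the cap's x axis.
- cam_b_pin (a point): Middle of arm cam_b's hinge pin, likewise on the cap's -y side.
- cam_a_push (a point): Push point of cam_a: middle of the lever's outer face, 39 mm from the pin; moves with the arm. The lever is 15 mm wide, 4.5 mm thick and runs on 22 mm past this point. Open: 53 mm from the cap's axis, 50 mm above its mouth; closed: 45 mm from the axis, 18 mm below the mouth.
- cam_b_push (a point): Push point of arm cam_b, likewise.
- honey_jar: bystander, glass jar with a red lid, 58x62x86 mm; leave alone
- jam_jar: bystander, glass jar with a yellow lid, 71x71x110 mm; leave alone
- measuring_cup_1: bystander, copper measuring cup with a handle, 70x146x48 mm; leave alone
- lemon_b: bystander, lemon, 72x57x58 mm; leave alone
- mug_blue: bystander, pale mug, 82x114x97 mm; leave alone
- teaspoon: bystander, teaspoon, 130x27x11 mm; leave alone
- wooden_spoon: bystander, wooden spoon, 338x52x15 mm; leave alone

How it is judged (in metres and radians):
On the way, in this order (a step that is already met when the one before it is completed fails the run):
1. the cap is upright on the neck and pressed home on its gasket (over 33 N between cap and vessel, seal's grip and weight included) while both arms are open (below 0.7 rad) (contact force between cap and fermenter above 33 N and horizontal distance between cap and fermenter below 0.004 m and angle between cap's own z axis and vertical below 0.06 rad and z of cap in the frame of fermenter above 0.125 m and value of joint each of cam_a, cam_b below 0.7 rad), for 0.2 s.
2. one arm is down at its stop (above 2.05 rad), its cam drawing the cap down (more than 33 N between cap and vessel) (contact force between cap and fermenter above 33 N and horizontal distance between cap and fermenter below 0.004 m and value of joint any of cam_a, cam_b above 2.05 rad), for 0.2 s.
At the end, for the whole second after the job is handed in: The cap is on the neck, centred within 3 mm, upright within 0.05 rad and at rest, clamped down on its gasket (more than 40 N between cap and vessel), and both cam arms are down at their stops (above 2.05 rad) (value of joint each of cam_a, cam_b above 2.05 rad and contact force between cap and fermenter above 40 N and horizontal distance between cap and fermenter below 0.003 m and angle between cap's own z axis and vertical below 0.05 rad and z of cap in the frame of fermenter above 0.125 m and linear speed of cap below 0.01 m/s); the robot touches nothing.
It fails at once if the cap is forced onto the vessel: more than 60 N between them while both arms are open (below 1 rad) (contact force between cap and fermenter above 60 N and value of joint each of cam_a, cam_b below 1 rad).
It fails at once if an arm is forced (more than 40 N on it) (contact force between the fingers and cam_a above 40 N or contact force between the fingers and cam_b above 40 N).
It fails at once if a bystander is moved by more than 30 mm (distance of any of honey_jar, jam_jar, measuring_cup_1, lemon_b, mug_blue, teaspoon, wooden_spoon from where it was at the start of the episode above 0.03 m).
It also fails if it takes over 70 s, if anything falls off the work surface, if the arm or the gripper's body presses on something with over 40 N, if the wrist force passes 120 N, or if a joint passes its speed limit or range.

## Robot

A 6-joint arm with a two-finger parallel gripper is mounted at the origin on a cart in front of the work surface, level with it; the furniture and walls round the work are solid. World frame = base frame: x ahead of the robot, y to its left, z up, the work surface at z = 0. Lengths are in mm, angles in rad, forces in N, time in s.
With the tool pointing down it reaches from about 250 to 725 mm from the base axis. Payload 9.7 kg.
Tool frame: the origin (TCP) lies at the centre of the arm's flange, where the gripper is bolted on; the fingertips stand 173 mm ahead of it and the grasp point (between the pads) lies 155 mm ahead of it; z points along the fingers, x is the direction in which the jaws open and shut, and the axes are right-handed (so a half turn about z gives the same grasp; the last joint's range is limited). The gripper opens to 85 mm and grips with 20 to 120 N. Pads are 22 mm wide; open, the fingers measure 114 mm over their backs; the gripper's body (76 mm by 85 mm) begins 54 mm behind the grasp point. The pads swing forward as they close: fully open they stand 13 mm farther back than shut.
Start: joints at [1.207, 0.087, 0.176, 1.66, 0, 1.571], TCP at [195.703, 514.002, 404.684] pointing down, gripper open.
Joint ranges: [-3.13, 3.13], [-0.85, 1.81], [-1.15, 1.24], [-2.2, 2.28], [-1.44, 1.52], [-3.14, 3.14]. Speed limits (rad/s): [2.22, 2.22, 2.57, 3.14, 3.14, 3.14].

## Interface

Orientations are given as a unit quaternion [x, y, z, w].
In Python, from workcell import read_state, snapshot, get_calibration, finish_job gives the robot as it stands. The module is installed in compiled form; this text tells all that it offers.
- The arm moves only by the shell command python3 -m pendant 'ROWS' [FORCE]. ROWS is JSON, a list of rows, each a list of 3 entries, a list of its own where there are three numbers: the shift along the tool's x, y, z in m, then the turn about the tool's z in rad, then the opening, from 0 (shut) to 1 (fully open). A call has 1 to 12 rows; each row shifts and turns the commanded pose from where the row before left it, along the tool's axes as they then stand; what a row does not reach is not made up. A row lasts 1/12 s, in which the tool goes at most 41.7 mm and 7.16 degrees, less where a joint would pass 70% of its speed; a pose out of reach is approached as far as the arm can. A call with a gripper value outside its range is refused whole. The fingers move at their own pace and stop on an object; FORCE is the grip in N (left out, the last holds). Time passes only in rows, so rows that do not move let the fingers close. It gives the time, the measured TCP pose, the force and the opening at its end, in the units of the state.
- read_state(): the state, without advancing time (a new reading comes with each control period).
- snapshot(name): name is "side" or "top"; returns the picture (480x640x3 uint8, red, green, blue); there is no depth.
- get_calibration(name): a dict with "fx", "fy", "cx", "cy" (pixels), "R" (3x3) and "t" (3): a world point X has camera coordinates R X + t. Camera axes: x right, y down, z forward; pixel columns grow to the right and rows downward; lengths in mm; the calibration is good to about 2 mm. A picture is of the moment at which its call begins. get_calibration takes no time and is no camera call.
- finish_job(): hands the job in, once; it reports no verdict.
The state is a dict: "clock": time; "qpos": joint angles; "joint_velocities": joint speeds; "joint_efforts": joint torques, N m; "ee_pos": TCP position; "tool_rot": TCP orientation; "contact_force": force on the tool from outside, world axes, zero at the start; "wrist_torque": the same for the moment, N m; "width": opening from 0.0 (shut) to 1.0 (fully open).
Only numpy, scipy, OpenCV 4.12 (cv2) and the standard library are available. Lean on these libraries where they do the work, as an engineer would, in place of code of your own. Each camera call takes 0.05 s, during which the arm holds its last target. There are 200 camera calls.

## Working session

There is one attempt and no reset: what is moved stays moved. The work goes in short steps, Python scripts to look and compute and a shell command to move; the robot and the scene stay as the last step left them, time stands still between calls to the robot, and variables do not carry over. Pictures are saved under pics/ and viewed, about 8 in all and at most 12, crops included, and the job is handed in when it is done.

```bash
mkdir -p pics
python3 - <<'E'
from workcell import *
import cv2,numpy as np
for n in("top","side"):
    im=snapshot(n); cv2.imwrite(f"pics/{n}0.png",im[:,:,::-1]); c=get_calibration(n)
    print(n,c['fx'],c['fy'],c['cx'],c['cy'],np.round(c['R'],4).tolist(),np.round(c['t'],1).tolist(),(-np.array(c['R']).T@np.array(c['t'])).round(0))
print(read_state())
E
```

```text
top 526.3518680065769 526.3518680065769 321.66905641011243 237.4129306912504 [[-0.0119, -0.9999, -0.0071], [-0.9981, 0.0123, -0.0601], [0.0602, 0.0064, -0.9982]] [-55.6, 526.3, 1567.8] [ 430.  -72. 1596.]
side 506.4106412914633 506.4106412914633 322.8542420717868 235.26284366598165 [[0.8608, -0.5089, 0.0123], [-0.3039, -0.5332, -0.7895], [0.4083, 0.6759, -0.6136]] [-492.7, 153.4, 1148.4] [   2. -945.  832.]
{'clock': 0.1, 'qpos': array([1.20698663e+00, 8.74172094e-02, 1.75207934e-01, 1.65979083e+00,
       1.31251647e-05, 1.57077325e+00]), 'joint_velocities': array([-0.00134428, -0.00121487,  0.00131688, -0.00023383,  0.0003466 ,
        0.00039916]), 'joint_efforts': array([-8.00572622e-06, -5.21563661e+01,  4.65651333e+01,  1.60675251e-02,
       -3.34950073e-05,  2.30034010e-05]), 'ee_pos': array([195.71121102, 514.00753902, 404.0443731 ]), 'tool_rot': array([ 8.23351416e-01,  5.67531571e-01, -4.99298235e-04,  3.36176073e-04]), 'contact_force': array([-0.66162344,  0.14909926,  0.53107348]), 'wrist_torque': array([0.00715541, 0.0142209 , 0.06233905]), 'width': 0.9996633815705244}
```

View pics/top0.png

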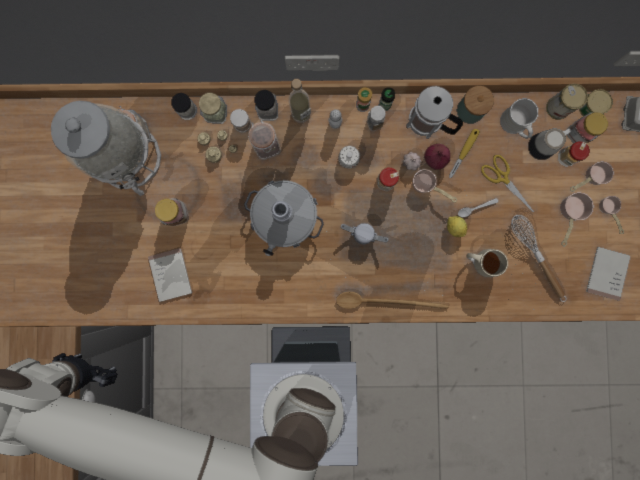

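View pics/side0.png

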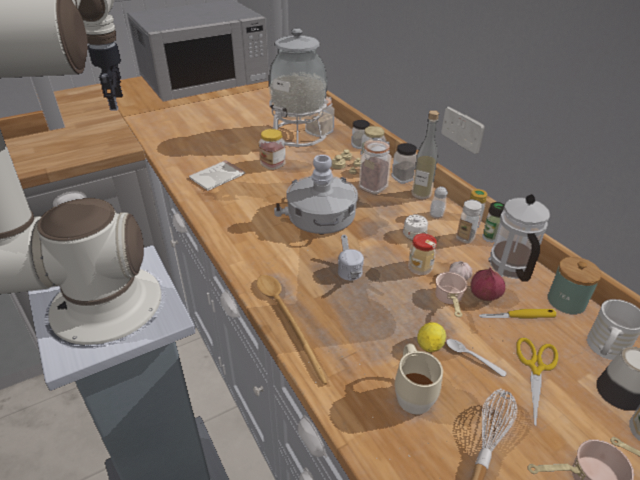

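The top view shows the cap at about (364,233), arms spanning left to right at ~(350,229) and (385,237). The vessel's neck is at about (281,209). In the side view the cap is at (350,262) and the neck top at (322,165). Next I'll zoom in on both views.

Run:
```python
import cv2,numpy as np
t=cv2.imread("pics/top0.png");s=cv2.imread("pics/side0.png")
a=cv2.resize(t[205:265,325:405],(400,300),interpolation=cv2.INTER_CUBIC)
b=cv2.resize(t[170:260,235:355],(400,300),interpolation=cv2.INTER_CUBIC)
c=cv2.resize(s[230:290,310:390],(400,300),interpolation=cv2.INTER_CUBIC)
d=cv2.resize(s[145:235,265:385],(400,300),interpolation=cv2.INTER_CUBIC)
cv2.imwrite("pics/z1.png",np.vstack([np.hstack([a,b]),np.hstack([c,d])]))
```

```text
(no output)
```

View pics/z1.png

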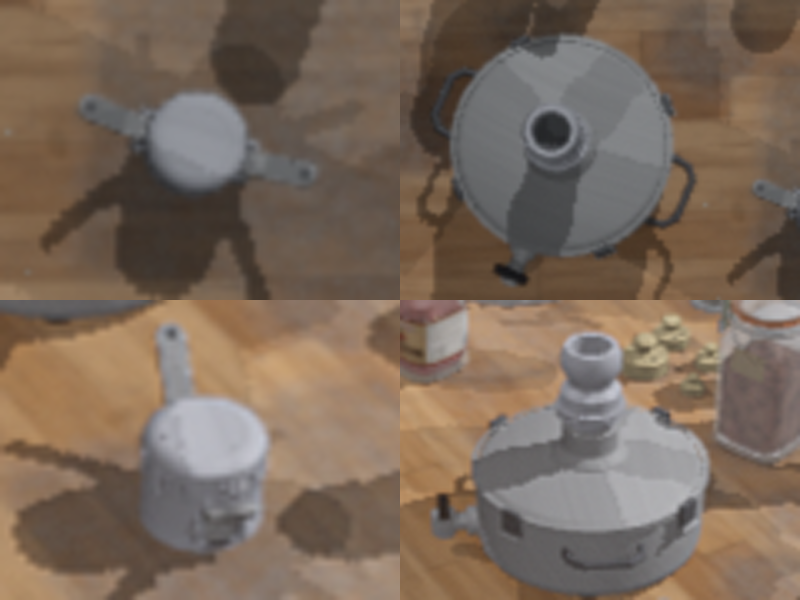

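The zoomed crops give these centres:
- **Cap top (top view):** about (364.6,233), with arm tips at (343,226) and (386.4,239.8).
- **Neck rim:** about (280,209) in the top view and (322,159) in the side view.

Next I'll refine these with masks and triangulate.

```bash
cat > h.py <<'E'
from workcell import *
import cv2,numpy as np
C={n:get_calibration(n) for n in("top","side")}
def ray(n,u,v):
    c=C[n];R=np.array(c['R']);d=R.T@np.array([(u-c['cx'])/c['fx'],(v-c['cy'])/c['fy'],1]);return -R.T@np.array(c['t']),d/np.linalg.norm(d)
def onz(n,u,v,z):
    o,d=ray(n,u,v);return o+d*(z-o[2])/d[2]
def tri(p,q):
    o1,d1=ray("top",*p);o2,d2=ray("side",*q)
    s=np.linalg.lstsq(np.c_[d1,-d2],o2-o1,rcond=None)[0];a=o1+s[0]*d1;b=o2+s[1]*d2
    return (a+b)/2,np.linalg.norm(a-b)
def proj(n,X):
    c=C[n];p=np.array(c['R'])@np.array(X)+np.array(c['t']);return np.array([c['fx']*p[0]/p[2]+c['cx'],c['fy']*p[1]/p[2]+c['cy']]).round(1)
def blob(im,box,f,near):
    u0,v0,u1,v1=box;m=f(im[v0:v1,u0:u1].astype(int)).astype(np.uint8)
    n,l,st,ce=cv2.connectedComponentsWithStats(m)
    i=min((i for i in range(1,n) if st[i,4]>8),key=lambda i:np.hypot(*(ce[i]+[u0,v0]-near)))
    cn=cv2.findContours((l==i).astype(np.uint8),cv2.RETR_EXTERNAL,cv2.CHAIN_APPROX_NONE)[0][0]+[u0,v0]
    (c,r)=cv2.minEnclosingCircle(cn);return ce[i]+[u0,v0],st[i],np.array(c),r,cn
E
python3 - <<'E'
from h import *
t=cv2.imread("pics/top0.png");s=cv2.imread("pics/side0.png")
g=lambda th:(lambda a:a.mean(2)<th)
for im,box,near in((t,(272,200,290,219),(280,209)),(s,(312,152,334,166),(323,159))):
    for th in(70,85,100):
        r=blob(im,box,g(th),near);print(th,r[0].round(1),r[1],r[2],round(r[3],1))
# cap: greyish (low saturation) bright in top
for th in(20,30):
    f=lambda a:((a.max(2)-a.min(2))<th)&(a.mean(2)>110)
    r=blob(t,(335,215,395,250),f,(364,233));print('cap',r[0].round(1),r[1],r[2],r[3])
print(s[150:168:2,312:334:2].mean(2).astype(int)); print(t[200:220:2,270:292:2].mean(2).astype(int))
E
```

```text
70 [280.  208.7] [ 3  4 11 10 89] [280.         208.66667175] 5.3
85 [279.9 208.8] [ 3  4 11 11 98] [280.  208.5] 5.6
100 [279.9 208.7] [  2   3  12  12 112] [279.90963745 208.87348938] 6.0Traceback (most recent call last):
  File "<stdin>", line 6, in <module>
  File "h.py", line 17, in blob
    i=min((i for i in range(1,n) if st[i,4]>8),key=lambda i:np.hypot(*(ce[i]+[u0,v0]-near)))
ValueError: min() iterable argument is empty
```

Run:
```python
from h import *
t=cv2.imread("pics/top0.png");s=cv2.imread("pics/side0.png")
print(s[150:170,311:336].mean(2).astype(int))
for th in(20,30,40):
    f=lambda a:((a.max(2)-a.min(2))<th)&(a.mean(2)>120)
    r=blob(t,(335,215,395,250),f,(364,233));m=np.zeros(t.shape[:2],np.uint8);cv2.drawContours(m,[r[4]],-1,255,-1)
    o=cv2.morphologyEx(m,cv2.MORPH_OPEN,cv2.getStructuringElement(2,(11,11)))
    cn=cv2.findContours(o,0,1)[0][0];c,R=cv2.minEnclosingCircle(cn)
    mm=cv2.moments(cn);print('cap',r[1],c,R,mm['m10']/mm['m00'],mm['m01']/mm['m00'])
L,Rr=onz("top",343,226,64),onz("top",386.4,239.8,64);print(L,Rr,np.degrees(np.arctan2(*(L-Rr)[1::-1])),(L+Rr)/2)
print(onz("top",364.6,233,50), onz("top",280,208.8,190))
```

```text
[[128 130 128 124 119 117 117 117 125 130 135 142 148 152 154 154 155 152
  147 146 147 150 150 141 135]
 [131 133 134 133 128 125 123 121 122 118 119 131 139 142 148 152 154 152
  151 148 147 148 150 151 149]
 [140 144 147 145 144 139 136 132 132 126 121 120 120 123 133 146 153 153
  151 148 147 145 147 151 153]
 [143 143 143 142 143 138 135 133 135 137 136 130 124 125 136 145 150 153
  152 148 145 145 143 147 150]
 [139 138 138 139 138 137 140 141 146 154 156 155 155 152 152 150 147 147
  149 150 147 143 143 144 143]
 [139 138 137 137 144 155 165 163 164 172 168 170 171 165 168 164 162 155
  149 150 148 146 144 141 130]
 [139 137 137 142 165 181 179 154 127 115 111 111 112 112 127 151 173 175
  162 152 150 150 148 138 127]
 [140 137 138 158 183 175 155 138 122 107 104 105 105 108 111 115 130 167
  178 162 151 154 153 135 119]
 [141 139 140 169 182 167 148 135 114 104 105 107 107 109 110 110 110 142
  178 169 148 153 156 136 112]
 [144 142 134 148 168 165 150 132 110 102 106 106 105 104 108 111 121 154
  182 176 146 143 152 149 120]
 [145 141 128 129 157 171 159 133 111 105 106 106 
[... 820 characters left out ...]
101 101 101 101 100 103 105 105 106 109 116
  127 114  95  93  90  88  87]
 [143 149 148 140 114  91  90  94  96  98  97  99  98  98  96  94 102 127
  166 153 112  96 106 112 105]]
cap [ 20   9  19  17 257] (364.5, 232.0) 9.394247055053711 364.5678733031674 231.9683257918552
cap [ 20   9  19  17 257] (364.5, 232.0) 9.394247055053711 364.5678733031674 231.9683257918552
cap [ 20   9  19  17 257] (364.5, 232.0) 9.394247055053711 364.5678733031674 231.9683257918552
[ 555.24959972 -124.94021619   64.        ] [ 513.35209535 -250.74153878   64.        ] 71.57991953425461 [ 534.30084754 -187.84087749   64.        ]
[ 534.93751459 -188.6679517    50.        ] [593.43364534  47.94977567 190.        ]
```

Run:
```python
from h import *
print(tri((280,208.8),(322,158.5)), tri((280,208.8),(322,157.5)))
print(tri((364.6,232.4),(351,257)))
for v in (232,233): print(onz("top",364.6,v,50))
from scipy.spatial.transform import Rotation as Ro
r=Ro.from_quat(read_state()['tool_rot']).as_matrix();print(r.round(3))
n=tri((280,208.8),(322,158.5))[0]
for z in(184,190,196): print(z,onz("top",280,208.8,z), proj("side",onz("top",280,208.8,z)))
```

```text
(array([594.71898575,  48.07781229, 184.4353416 ]), np.float64(1.452662697441862)) (array([594.41580809,  47.77421303, 187.58944895]), np.float64(1.5956109209233889))
(array([ 537.28248629, -189.06445747,   49.30144341]), np.float64(1.2216353013066816))
[ 537.88702085 -188.71749018   50.        ]
[ 534.93751459 -188.6679517    50.        ]
[[ 0.356  0.935 -0.   ]
 [ 0.935 -0.356 -0.001]
 [-0.001 -0.    -1.   ]]
184 [594.12998864  48.46214204 184.        ] [321.4 158.7]
190 [593.43364534  47.94977567 190.        ] [321.3 156.8]
196 [592.73730204  47.4374093  196.        ] [321.2 154.8]
```

The triangulated values fit the given sizes: neck top at about (594,48,186), cap at about (536.5,-188.7) with its top at z≈49, and the cap's y axis at about 72°. I'll swing over in two calls, interleaving the turn.

```bash
cat > w.py <<'E'
import sys;from h import *
from scipy.spatial.transform import Rotation as Ro
# usage: w.py X Y Z yawdeg(of tool x): what remains, in tool axes
s=read_state();M=Ro.from_quat(s['tool_rot']).as_matrix();y=np.degrees(np.arctan2(M[1,0],M[0,0]))
print('t',round(float(s['clock']),2),'p',s['ee_pos'].round(1),'yaw',round(y,2),'F',s['contact_force'].round(1),'T',s['wrist_torque'].round(2),'w',round(float(s['width']),3),'q6',s['qpos'].round(2)[5])
if len(sys.argv)>4:
    a=[float(v) for v in sys.argv[1:]];a[:3]=[v for v in a[:3]]
    d=np.array(a[:3])-s['ee_pos'];print('tool shift mm',(M.T@d).round(1),'turn rad',round(float(np.radians(y-a[3])),4))
E
python3 -m pendant '[[[0,0,0],0.117,1],[[0,0,0],0.117,1],[[0,0,0],0.117,1],[[0,0,0],0.117,1],[[0,0,0],0.117,1],[[0,0,0],0.117,1],[[-0.002,0.04,0],0,1],[[-0.002,0.04,0],0,1],[[-0.002,0.04,0],0,1],[[-0.002,0.04,0],0,1],[[-0.002,0.04,0],0,1],[[-0.002,0.04,0],0,1]]' 30; python3 w.py 536.5 -188.7 404 -18
```

```text
clock: 1.1
ee_pos: [301.5, 296.4, 404.4]
tool_rot: [0.968, 0.25, -0.0, 0.0]
contact_force: [1.2, -0.1, 0.7]
width: 1.0
t 1.1 p [301.5 296.4 404.4] yaw 28.97 F [ 1.2 -0.1  0.7] T [-0.03 -0.09 -0.1 ] w 1.0 q6 1.84
tool shift mm [-2.940e+01  5.382e+02  5.000e-01] turn rad 0.8198
```

```bash
python3 -m pendant '[[[0,0,0],0.117,1],[[0,0,0],0.117,1],[[0,0,0],0.117,1],[[0,0,0],0.117,1],[[0,0,0],0.117,1],[[0,0,0],0.117,1],[[0,0,0],0.117,1],[[0.028,0.029,0],0,1],[[0.028,0.029,0],0,1],[[0.028,0.029,0],0,1],[[0.028,0.029,0],0,1],[[0.028,0.029,0],0,1]]' >/dev/null; python3 -m pendant '[[[0.028,0.029,0],0,1],[[0.028,0.029,0],0,1],[[0.028,0.029,0],0,1],[[0.028,0.029,0],0,1],[[0.028,0.029,0],0,1],[[0.028,0.029,0],0,1],[[0.028,0.029,0],0,1],[[0.028,0.029,0],0,1],[[0,0,0.02],0,1],[[0,0,0.02],0,1],[[0,0,0],0,1]]' >/dev/null; python3 w.py 536.5 -188.7 300 -18
```

```text
t 3.02 p [ 530.9 -173.6  360.1] yaw -18.07 F [-1.4  0.3 -0.3] T [-0.01  0.02 -0.06] w 1.002 q6 1.57
tool shift mm [10.4 12.6 60. ] turn rad -0.0012
```

```bash
python3 -m pendant '[[[0.01,0.013,0],0,1],[[0,0,0.03],0,1],[[0,0,0.03],0,1],[[0,0,0.03],0,1],[[0,0,0.03],0,1],[[0,0,0],0,1],[[0,0,0],0,1]]' >/dev/null; python3 w.py 536.5 -188.7 185 -18
python3 - <<'E'
from h import *
t=snapshot("top");s=snapshot("side");cv2.imwrite("pics/t1.png",t[:,:,::-1]);cv2.imwrite("pics/s1.png",s[:,:,::-1])
a=cv2.resize(t[190:280,310:420],(440,360),interpolation=3);b=cv2.resize(s[190:300,290:400],(360,360),interpolation=3)
cv2.imwrite("pics/z2.png",np.hstack([a,b])[:,:,::-1])
E
```

```text
t 3.6 p [ 536.2 -187.8  244.7] yaw -17.96 F [-1.3  0.2  0.6] T [ 0.   -0.04  0.01] w 1.002 q6 1.55
tool shift mm [ 0.7  0.8 59.7] turn rad 0.0007
```

View pics/z2.png

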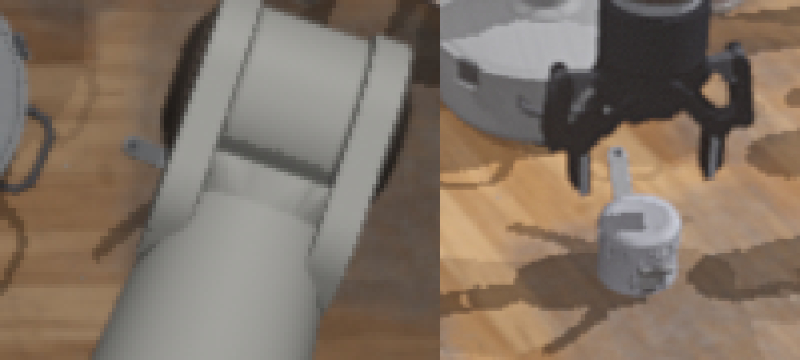

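The side crop shows the open fingers straddling the cap in line with its plain sides. In the top view the wrist hides the cap. I'll descend and grip.

```bash
python3 -m pendant '[[[0.001,0.001,0.02],0,1],[[0,0,0.02],0,1],[[0,0,0.02],0,1],[[0,0,0],0,1],[[0,0,0],0,1]]' ; python3 -m pendant '[[[0,0,0],0,0.6],[[0,0,0],0,0.5],[[0,0,0],0,0.4],[[0,0,0],0,0.4],[[0,0,0],0,0.4],[[0,0,0],0,0.4],[[0,0,0],0,0.4],[[0,0,0],0,0.4],[[0,0,0],0,0.4],[[0,0,0],0,0.4]]' 100; python3 w.py 536.5 -188.7 185 -18
```

```text
clock: 4.12
ee_pos: [537.5, -189.6, 186.3]
tool_rot: [0.988, -0.156, 0.0, 0.0]
contact_force: [-0.2, 0.5, -0.1]
width: 1.001
clock: 4.95
ee_pos: [537.6, -189.7, 187.5]
tool_rot: [0.988, -0.156, 0.001, 0.0]
contact_force: [-4.0, 1.4, 11.6]
width: 0.685
t 4.95 p [ 537.6 -189.7  187.5] yaw -17.99 F [-4.   1.4 11.6] T [0.39 1.11 0.02] w 0.685 q6 1.55
tool shift mm [-1.4 -0.6  2.5] turn rad 0.0002
```

The grip closed at 0.685 (about 58 mm), which fits the cap. Lifting now, then moving close to the neck.

```bash
python3 -m pendant '[[[0,0,-0.01],0,0.4],[[0,0,-0.03],0,0.4],[[0,0,-0.037],0,0.4],[[0,0,-0.037],0,0.4],[[0,0,-0.037],0,0.4],[[0,0,-0.037],0,0.4],[[0,0,-0.03],0,0.4],[[0,0,-0.012],0,0.4],[[0,0,0],0,0.4]]' ; python3 w.py 594 48 412 -18
```

```text
clock: 5.7
ee_pos: [537.1, -189.5, 419.3]
tool_rot: [0.988, -0.156, 0.003, 0.001]
contact_force: [0.7, 0.6, -4.2]
width: 0.684
t 5.7 p [ 537.1 -189.5  419.3] yaw -17.99 F [ 0.7  0.6 -4.2] T [-0.02 -0.01  0.01] w 0.684 q6 1.55
tool shift mm [ -19.3 -243.5    7.2] turn rad 0.0001
```

```bash
python3 -m pendant '[[[-0.001,-0.015,0],0,0.4],[[-0.003,-0.036,0],0,0.4],[[-0.003,-0.036,0],0,0.4],[[-0.003,-0.036,0],0,0.4],[[-0.003,-0.036,0],0,0.4],[[-0.003,-0.036,0],0,0.4],[[-0.002,-0.030,0],0,0.4],[[-0.001,-0.018,0],0,0.4],[[0,0,0],0,0.4],[[0,0,0],0,0.4],[[0,0,0],0,0.4]]' >/dev/null ; python3 w.py 594 48 412 -18
python3 - <<'E'
from h import *
s=snapshot("side");cv2.imwrite("pics/s2.png",s[:,:,::-1])
p=read_state()['ee_pos'];z0=p[2]-187.5
for z in(0,46,52):print(z,proj("side",[p[0],p[1],z0+z]))
print('neck',proj("side",[594,48,186]))
cv2.imwrite("pics/z3.png",cv2.resize(s[90:230,240:400],(800,700),interpolation=3)[:600,:,::-1])
E
```

```text
t 6.62 p [594.1  47.2 413.8] yaw -17.98 F [ 0.6  0.3 -5.1] T [-0.05  0.03  0.  ] w 0.679 q6 1.96
tool shift mm [-0.3 -0.8  1.8] turn rad 0.0003
0 [321.9 144.1]
46 [322.1 127.4]
52 [322.2 125.2]
neck [321.5 158.1]
```

View pics/z3.png

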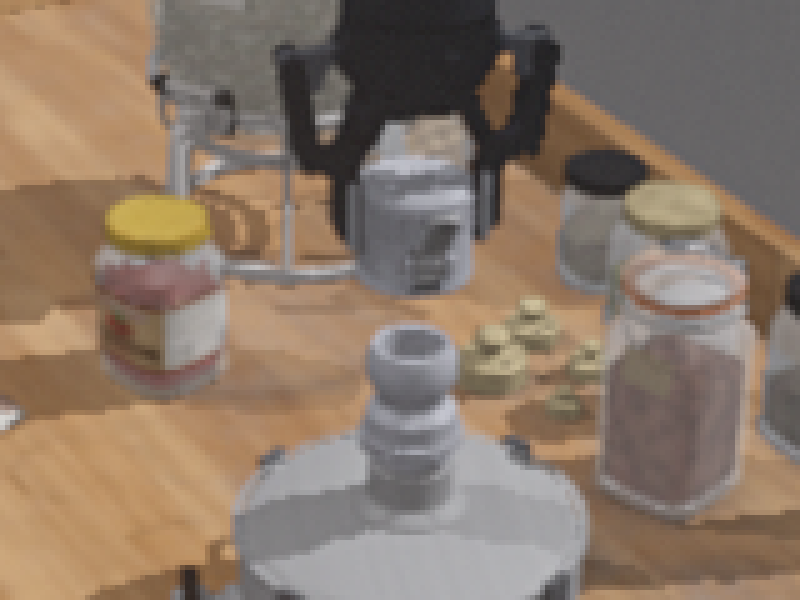

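Run:
```python
from h import *
s=cv2.imread("pics/s2.png").astype(int)
p=np.array([594.1,47.2,0]);z0=413.8-187.5
th=np.linspace(0,6.28,90)
def ring(c,r,z):
    q=np.array([proj("side",[c[0]+r*np.cos(a),c[1]+r*np.sin(a),z]) for a in th]);return q[:,0].min(),q[:,0].max(),q[:,1].min(),q[:,1].max()
print('mouth pred',ring(p,30,z0)); print('neck pred',ring([594,48],20.5,186), ring([594,48],20.5,190))
print(s[134:156,320:326].mean(2).mean(1).round());print(s[145,306:340].mean(1).round()); print(s[150:170,321:324].mean(2).mean(1).round())
```

```text
mouth pred (np.float64(310.0), np.float64(333.7), np.float64(138.7), np.float64(149.8))
neck pred (np.float64(313.6), np.float64(329.4), np.float64(154.2), np.float64(162.0)) (np.float64(313.6), np.float64(329.5), np.float64(152.8), np.float64(160.6))
[ 99.  99. 100.  99.  97.  96.  90.  97. 108.  98.  94. 103.  97.  83.
  96. 124. 147. 136. 126. 133. 156. 171.]
[114. 119. 122. 122. 110. 113. 121. 120. 113. 110. 113. 115. 113. 111.
 109. 110.  97.  94. 103. 105. 104.  93.  96. 108. 139. 152. 159. 158.
 144. 136. 138. 139. 138. 136.]
[145. 132. 122. 132. 157. 172. 113. 106. 109. 108. 107. 137. 174. 135.
 124. 116. 111. 107. 103. 100.]
```

```bash
python3 -m pendant '[[[0,-0.001,0.01],0,0.4],[[0,0,0.01],0,0.4],[[0,0,0.006],0,0.4],[[0,0,0],0,0.4],[[0,0,0],0,0.4]]' >/dev/null ; python3 w.py; python3 -m pendant '[[[0,0,0.003],0,0.4],[[0,0,0.003],0,0.4],[[0,0,0.003],0,0.4],[[0,0,0],0,0.4]]' >/dev/null ; python3 w.py
```

```text
t 7.08 p [594.3  48.1 387.9] yaw -18.02 F [-0.1  0.1 -4.6] T [ 0.01  0.02 -0.  ] w 0.681 q6 1.97
t 7.42 p [594.5  48.4 379. ] yaw -17.99 F [-0.5 -0.3 -5.3] T [ 0.01 -0.02 -0.06] w 0.679 q6 1.97
```

```bash
python3 -m pendant '[[[0,0,0.003],0,0.4],[[0,0,0.002],0,0.4],[[0,0,0],0,0.4]]' >/dev/null ; python3 w.py; python3 -m pendant '[[[0,0,0.002],0,0.4],[[0,0,0.002],0,0.4],[[0,0,0],0,0.4]]' >/dev/null ; python3 w.py; python3 -m pendant '[[[0,0,0.002],0,0.4],[[0,0,0.002],0,0.4],[[0,0,0],0,0.4]]' >/dev/null ; python3 w.py
```

```text
t 7.67 p [594.5  48.4 374.2] yaw -17.99 F [-0.3 -0.2 -5. ] T [0.02 0.05 0.01] w 0.68 q6 1.97
t 7.92 p [594.5  48.4 370.2] yaw -17.99 F [ 0.1  0.1 -5. ] T [-0.01  0.04  0.03] w 0.68 q6 1.97
t 8.17 p [594.5  48.4 366.2] yaw -17.99 F [-0.1 -0.5 -5.6] T [-0.03  0.03 -0.01] w 0.682 q6 1.97
```

The mouth is now at z≈179, below the lowest possible neck top, with no side force, so it is over the neck. I'll continue in small steps.

```bash
python3 -m pendant '[[[0,0,0.003],0,0.4],[[0,0,0.003],0,0.4],[[0,0,0],0,0.4]]' >/dev/null ; python3 w.py; python3 -m pendant '[[[0,0,0.003],0,0.4],[[0,0,0.003],0,0.4],[[0,0,0],0,0.4]]' >/dev/null ; python3 w.py; python3 -m pendant '[[[0,0,0.003],0,0.4],[[0,0,0.002],0,0.4],[[0,0,0],0,0.4]]' >/dev/null ; python3 w.py
```

```text
t 8.42 p [594.4  48.2 360. ] yaw -18.01 F [-1.5 -3.1 -5.5] T [-0.63  0.25  0.04] w 0.68 q6 1.97
t 8.67 p [594.4  48.2 354. ] yaw -18.0 F [-3.5 -4.4 -5.3] T [-0.97  0.53  0.08] w 0.682 q6 1.97
t 8.92 p [594.4  48.2 349.3] yaw -18.0 F [-2.1 -5.8 -3.7] T [-1.04  0.69 -0.02] w 0.681 q6 1.97
```

Side force of about 6 N along the tool's +y. I'll give way and continue.

```bash
python3 -m pendant '[[[0,0.0006,0],0,0.4],[[0,0,0],0,0.4],[[0,0,0],0,0.4]]' >/dev/null ; python3 w.py; python3 -m pendant '[[[0,0,0.002],0,0.4],[[0,0,0.002],0,0.4],[[0,0,0],0,0.4]]' >/dev/null ; python3 w.py
```

```text
t 9.17 p [594.3  47.9 349.4] yaw -17.99 F [-2.3 -1.1 -5.4] T [-0.4   0.49  0.  ] w 0.682 q6 1.97
t 9.42 p [594.3  47.9 345.3] yaw -17.99 F [-1.2 -3.1 -5.5] T [-0.46  0.37  0.09] w 0.682 q6 1.97
```

```bash
python3 -m pendant '[[[0,0.0003,0.002],0,0.4],[[0,0,0.002],0,0.4],[[0,0,0],0,0.4]]' >/dev/null ; python3 w.py; python3 -m pendant '[[[0,0,0.002],0,0.4],[[0,0,0],0,0.4]]' >/dev/null ; python3 w.py; python3 -m pendant '[[[0,0,0.002],0,0.4],[[0,0,0],0,0.4]]' >/dev/null ; python3 w.py
```

```text
t 9.67 p [594.3  47.7 341.1] yaw -17.98 F [-0.3 -0.3 -5.3] T [-0.01  0.05 -0.  ] w 0.684 q6 1.96
t 9.83 p [594.3  47.6 339.3] yaw -17.98 F [-1.8 -0.4 -6. ] T [-0.13  0.16  0.03] w 0.683 q6 1.96
t 10.0 p [594.2  47.5 337.3] yaw -17.99 F [-2.7 -0.9 -4.9] T [-0.29  0.24  0.03] w 0.68 q6 1.96
```

```bash
python3 -m pendant '[[[-0.0003,0.0001,0.002],0,0.4],[[0,0,0],0,0.4]]' >/dev/null ; python3 w.py; python3 -m pendant '[[[0,0,0.002],0,0.4],[[0,0,0],0,0.4]]' >/dev/null ; python3 w.py; python3 -m pendant '[[[0,0,0.0015],0,0.4],[[0,0,0],0,0.4]]' >/dev/null ; python3 w.py
```

```text
t 10.17 p [593.8  47.5 335.3] yaw -17.99 F [-1.2 -0.7 -6.1] T [-0.16  0.24 -0.01] w 0.683 q6 1.96
t 10.33 p [593.8  47.5 333.5] yaw -17.99 F [-2.3 -1.2 -5.3] T [-0.18  0.41  0.04] w 0.681 q6 1.96
t 10.5 p [593.8  47.5 332.1] yaw -17.99 F [-2.8 -1.4 -3.6] T [-0.23  0.58  0.03] w 0.683 q6 1.96
```

```bash
python3 -m pendant '[[[-0.0003,0.0001,0.0015],0,0.4],[[0,0,0],0,0.4]]' >/dev/null ; python3 w.py; python3 -m pendant '[[[0,0,0.0015],0,0.4],[[0,0,0],0,0.4]]' >/dev/null ; python3 w.py; python3 -m pendant '[[[0,0,0.0015],0,0.4],[[0,0,0],0,0.4]]' >/dev/null ; python3 w.py
```

```text
t 10.67 p [593.7  47.5 331. ] yaw -17.99 F [-3.2 -1.1  0.1] T [-0.4   0.43  0.01] w 0.68 q6 1.96
t 10.83 p [593.6  47.5 330.2] yaw -17.99 F [-4.4 -0.9  4.7] T [-0.36  0.81  0.08] w 0.684 q6 1.96
t 11.0 p [593.5  47.5 329.6] yaw -17.99 F [-6.4 -2.  10.7] T [-0.38  1.17  0.1 ] w 0.681 q6 1.96
```

Contact has begun. I'll give way sideways and press on gradually.

```bash
python3 -m pendant '[[[-0.0006,0.0001,0.001],0,0.4],[[0,0,0],0,0.4],[[0,0,0],0,0.4]]' >/dev/null ; python3 w.py; python3 -m pendant '[[[-0.0002,0,0.001],0,0.4],[[0,0,0],0,0.4],[[0,0,0],0,0.4]]' >/dev/null ; python3 w.py
```

```text
t 11.25 p [593.2  47.5 329.4] yaw -18.0 F [-4.4 -2.7 14.3] T [-0.46  0.94  0.06] w 0.68 q6 1.96
t 11.5 p [593.   47.5 329. ] yaw -18.0 F [-4.3 -2.9 16.7] T [-0.55  1.01  0.  ] w 0.682 q6 1.97
```

```bash
python3 -m pendant '[[[-0.0005,0.0003,0.001],0,0.4],[[0,0,0.001],0,0.4],[[0,0,0],0,0.4],[[0,0,0],0,0.4]]' >/dev/null ; python3 w.py; python3 -m pendant '[[[-0.0002,0,0.001],0,0.4],[[0,0,0],0,0.4],[[0,0,0],0,0.4]]' >/dev/null ; python3 w.py
```

```text
t 11.83 p [592.7  47.4 328.3] yaw -18.0 F [-3.8 -2.5 23.6] T [-0.45  1.05  0.01] w 0.68 q6 1.96
t 12.08 p [592.5  47.5 327.8] yaw -18.0 F [-4.1 -2.3 26.8] T [-0.5   1.09 -0.03] w 0.683 q6 1.97
```

```bash
python3 -m pendant '[[[0,0.0002,0.001],0,0.4],[[0,0,0],0,0.4],[[0,0,0],0,0.4],[[0,0,0],0,0.4],[[0,0,0],0,0.4]]'; python3 w.py
```

```text
clock: 12.5
ee_pos: [592.5, 47.4, 327.4]
tool_rot: [0.988, -0.156, 0.005, -0.001]
contact_force: [-5.5, -3.3, 29.7]
width: 0.682
t 12.5 p [592.5  47.4 327.4] yaw -18.0 F [-5.5 -3.3 29.7] T [-0.34  1.22  0.01] w 0.682 q6 1.96
```

```bash
python3 -m pendant '[[[-0.0002,0.0002,0.0006],0,0.4],[[0,0,0],0,0.4],[[0,0,0],0,0.4],[[0,0,0],0,0.4],[[0,0,0],0,0.4]]'; python3 w.py
```

```text
clock: 12.92
ee_pos: [592.3, 47.4, 327.2]
tool_rot: [0.988, -0.156, 0.005, -0.001]
contact_force: [-5.0, -1.1, 32.2]
width: 0.685
t 12.92 p [592.3  47.4 327.2] yaw -17.99 F [-5.  -1.1 32.2] T [-0.27  1.23  0.05] w 0.685 q6 1.96
```

About 32 N push, roughly 37 N on the neck with the cap's weight, held for over 0.4 s. Now I'll release and back off upward.

```bash
python3 -m pendant '[[[0,0,0],0,0.8],[[0,0,0],0,0.9],[[0,0,0],0,1],[[0,0,0],0,1],[[0,0,0],0,1],[[0,0,0],0,1],[[0,0,0],0,1]]'; python3 w.py;  python3 -m pendant '[[[0,0,-0.02],0,1],[[0,0,-0.03],0,1],[[0,0,-0.03],0,1],[[0,0,-0.02],0,1],[[0,0,0],0,0],[[0,0,0],0,0],[[0,0,0],0,0],[[0,0,0],0,0],[[0,0,0],0,0],[[0,0,0],0,0]]' >/dev/null; python3 w.py 593.8 47.5 400 -18
python3 - <<'E'
from h import *
s=snapshot("side");cv2.imwrite("pics/s3.png",s[:,:,::-1])
cv2.imwrite("pics/z4.png",cv2.resize(s[90:210,240:400],(800,600),interpolation=3)[:,:,::-1])
E
```

```text
clock: 13.5
ee_pos: [591.8, 47.3, 320.7]
tool_rot: [0.988, -0.156, -0.0, 0.0]
contact_force: [-0.7, 0.0, -0.4]
width: 1.0
t 13.5 p [591.8  47.3 320.7] yaw -17.99 F [-0.7  0.  -0.4] T [-0.03  0.01  0.02] w 1.0 q6 1.96
t 14.33 p [591.7  47.3 420.1] yaw -17.99 F [-0.6 -0.5 -0.3] T [-0.06 -0.   -0.03] w 0.145 q6 1.96
tool shift mm [ 2.  -0.9 20.1] turn rad 0.0001
```

View pics/z4.png

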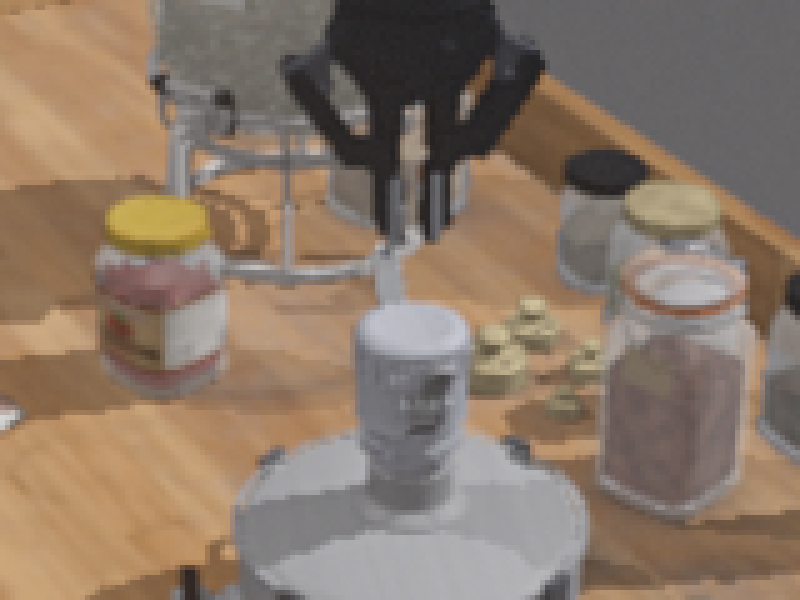

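The cap sits upright on the neck, with its bottom edge just above the flange and the far arm still up at (390,270) in the crop. Now I'll compute the push path for the shut fingertips: outer corner first, then the inner corner once the lever is past flat.

Run:
```python
from h import *
for L in(160,173,186):print(L,proj("side",[591.7,47.3,420.1-L]))
m=140.5
pr=None
def pt(th,s,d=3.6):
    a=np.radians(139)-th;n=np.array([np.cos(a),np.sin(a)]);u=np.array([n[1],-n[0]])
    return np.array([30,18])+s*u+d*n
for th in list(np.arange(0,.86,.1425))+list(np.arange(.95,2.16,.1))+[2.112]:
    if th<.86: c=pt(th,55)-[11,0]
    else: c=pt(th,33)+[11,0]
    dd=np.zeros(2) if pr is None else c-pr;pr=c
    print(round(th,3),'r',round(c[0],1),'tcpz',round(m+173+c[1],1),'d_out,d_down mm',dd[0].round(1),(-dd[1]).round(1))
```

```text
160 [321.2 132.2]
173 [321.1 136.9]
186 [321.1 141.6]
0.0 r 52.4 tcpz 375.4 d_out,d_down mm 0.0 -0.0
0.142 r 58.3 tcpz 370.2 d_out,d_down mm 5.9 5.2
0.285 r 63.4 tcpz 364.2 d_out,d_down mm 5.1 6.0
0.428 r 67.6 tcpz 357.6 d_out,d_down mm 4.2 6.6
0.57 r 70.8 tcpz 350.4 d_out,d_down mm 3.2 7.2
0.712 r 72.9 tcpz 342.9 d_out,d_down mm 2.2 7.5
0.855 r 74.0 tcpz 335.1 d_out,d_down mm 1.1 7.8
0.95 r 74.2 tcpz 332.0 d_out,d_down mm 0.2 3.2
1.05 r 74.1 tcpz 328.6 d_out,d_down mm -0.1 3.3
1.15 r 73.6 tcpz 325.4 d_out,d_down mm -0.5 3.3
1.25 r 72.8 tcpz 322.1 d_out,d_down mm -0.8 3.2
1.35 r 71.8 tcpz 319.0 d_out,d_down mm -1.1 3.1
1.45 r 70.4 tcpz 316.0 d_out,d_down mm -1.4 3.0
1.55 r 68.7 tcpz 313.1 d_out,d_down mm -1.7 2.9
1.65 r 66.7 tcpz 310.5 d_out,d_down mm -2.0 2.7
1.75 r 64.5 tcpz 308.0 d_out,d_down mm -2.2 2.5
1.85 r 62.0 tcpz 305.8 d_out,d_down mm -2.5 2.2
1.95 r 59.3 tcpz 303.8 d_out,d_down mm -2.7 2.0
2.05 r 56.5 tcpz 302.1 d_out,d_down mm -2.9 1.7
2.15 r 53.5 tcpz 300.7 d_out,d_down mm -3.0 1.4
2.112 r 54.6 tcpz 301.2 d_out,d_down mm 1.2 -0.5
```

```bash
python3 -m pendant '[[[0.002,-0.025,0],0,0],[[0,-0.028,0],0,0],[[0,0,0.02],0,0],[[0,0,0.018],0,0],[[0,0,0],0,0],[[0,0,0],0,0]]' >/dev/null; python3 w.py 610 97.3 375.4 -18;
python3 -m pendant '[[[0,0,0.003],0,0],[[0,0,0.003],0,0],[[0,0,0],0,0]]' >/dev/null; python3 w.py
```

```text
t 14.88 p [609.8  97.1 382.3] yaw -17.98 F [ 0.6 -0.5  0.9] T [-0.01 -0.03  0.03] w -0.001 q6 2.04
tool shift mm [ 0.2 -0.3  6.9] turn rad 0.0003
t 15.13 p [610.   96.8 377.5] yaw -18.01 F [-0.8 -0.  -0.1] T [-0.02 -0.01 -0.03] w 0.004 q6 2.04
```

```bash
python3 -m pendant '[[[0,0,0.003],0,0],[[0,-0.003,0.0026],0,0],[[0,-0.003,0.0026],0,0],[[0,0,0],0,0]]' >/dev/null; python3 w.py; python3 -m pendant '[[[0,-0.0026,0.003],0,0],[[0,-0.0026,0.003],0,0],[[0,-0.0021,0.0033],0,0],[[0,-0.0021,0.0033],0,0]]' >/dev/null; python3 w.py
```

```text
t 15.47 p [612.  103.1 368.3] yaw -17.99 F [ 0.5 -1.1  0.7] T [-0.07 -0.16 -0.02] w -0.001 q6 2.05
t 15.8 p [614.8 111.9 355.9] yaw -17.99 F [-0.9 -2.5  1.6] T [-0.52  0.08 -0.01] w -0.002 q6 2.06
```

The light contact of about 3 N matches the lever turning freely. Continuing to flat and beyond.

```bash
python3 -m pendant '[[[0,-0.0016,0.0036],0,0],[[0,-0.0016,0.0036],0,0],[[0,-0.0011,0.0038],0,0],[[0,-0.0011,0.0038],0,0],[[0,-0.0006,0.0039],0,0],[[0,-0.0006,0.0039],0,0]]' >/dev/null; python3 w.py; python3 -m pendant '[[[0,0,0.0033],0,0],[[0,0,0.0033],0,0],[[0,0.0005,0.0033],0,0],[[0,0,0],0,0]]' >/dev/null; python3 w.py
```

```text
t 16.3 p [616.8 118.  333.4] yaw -17.99 F [-0.6 -2.   2.8] T [-0.46  0.22  0.  ] w 0.0 q6 2.07
t 16.63 p [616.6 117.5 323.3] yaw -17.99 F [-0.2 -1.1  2.2] T [-0.22 -0.02  0.05] w 0.002 q6 2.07
```

```bash
python3 -m pendant '[[[0,0.0008,0.0032],0,0],[[0,0.0011,0.0031],0,0],[[0,0,0],0,0]]' >/dev/null; python3 w.py; python3 -m pendant '[[[0,0.0014,0.003],0,0],[[0,0.0017,0.0029],0,0],[[0,0,0],0,0]]' >/dev/null; python3 w.py; python3 -m pendant '[[[0,0.002,0.0027],0,0],[[0,0.0022,0.0025],0,0],[[0,0,0],0,0]]' >/dev/null; python3 w.py
```

```text
t 16.88 p [616.  115.6 317.5] yaw -17.99 F [-0.5 -1.8  4.2] T [-0.19  0.03 -0.04] w 0.001 q6 2.07
t 17.13 p [615.1 112.8 312. ] yaw -17.98 F [-0.9  1.7  4.9] T [ 0.04  0.   -0.06] w 0.004 q6 2.07
t 17.38 p [613.9 109.1 307. ] yaw -17.97 F [0.6 2.  6.4] T [ 0.41 -0.01  0.03] w 0.001 q6 2.06
```

```bash
python3 -m pendant '[[[0,0.0025,0.0022],0,0],[[0,0,0],0,0]]' >/dev/null; python3 w.py; python3 -m pendant '[[[0,0.0027,0.002],0,0],[[0,0,0],0,0]]' >/dev/null; python3 w.py; python3 -m pendant '[[[0,0.0029,0.0017],0,0],[[0,0,0],0,0]]' >/dev/null; python3 w.py 610.7 99.4 301.2 -18
```

```text
t 17.55 p [613.2 106.9 304.8] yaw -17.96 F [1.2 2.7 5.4] T [ 0.7  -0.14 -0.04] w 0.0 q6 2.06
t 17.72 p [612.4 104.4 302.8] yaw -17.95 F [1.9 4.4 4.9] T [ 0.82 -0.26 -0.01] w 0.001 q6 2.05
t 17.88 p [611.5 101.7 301. ] yaw -17.94 F [0.4 4.3 4.2] T [ 0.8  -0.27  0.01] w -0.002 q6 2.05
tool shift mm [-0.   2.5 -0.2] turn rad 0.001
```

```bash
for i in 1; do python3 -m pendant '[[[0,0.002,0.0005],0,0],[[0,0,0],0,0]]' >/dev/null; python3 w.py; python3 -m pendant '[[[0,0.0015,0.0003],0,0],[[0,0,0],0,0]]' >/dev/null; python3 w.py;  python3 -m pendant '[[[0,0.001,0],0,0],[[0,0,0],0,0]]' >/dev/null; python3 w.py 610.7 99.4 301.2 -18; done
```

```text
t 18.05 p [610.9  99.9 300.1] yaw -17.94 F [1.9 5.2 2.2] T [ 1.05 -0.39 -0.01] w -0.001 q6 2.05
t 18.22 p [610.5  98.5 299.7] yaw -17.94 F [1.8 5.6 0.7] T [ 1.04 -0.46 -0.01] w -0.001 q6 2.04
t 18.38 p [610.3  97.9 299.6] yaw -17.92 F [ 3.3  8.3 -0.4] T [ 1.74 -0.68 -0.04] w -0.001 q6 2.04
tool shift mm [-0.1 -1.5 -1.6] turn rad 0.0014
```

```bash
python3 -m pendant '[[[0,0.001,0],0,0],[[0,0,0],0,0]]' >/dev/null; python3 w.py; python3 -m pendant '[[[0,0.0008,0],0,0],[[0,0,0],0,0]]' >/dev/null; python3 w.py
```

```text
t 18.55 p [610.2  97.5 299.6] yaw -17.89 F [ 5.6 12.1 -0.6] T [ 2.55 -0.98  0.05] w -0.002 q6 2.04
t 18.72 p [610.   97.1 299.6] yaw -17.86 F [ 5.5 14.5 -1.5] T [ 3.09 -1.21 -0.02] w -0.001 q6 2.04
```

```bash
python3 -m pendant '[[[0,0.001,0],0,0],[[0,0,0],0,0]]' >/dev/null; python3 w.py; python3 -m pendant '[[[0,0.0008,0],0,0],[[0,0,0],0,0],[[0,0,0],0,0]]' >/dev/null; python3 w.py
```

```text
t 18.88 p [609.9  96.7 299.5] yaw -17.84 F [ 6.4 18.5 -2. ] T [ 3.87 -1.51  0.02] w -0.003 q6 2.04
t 19.13 p [609.8  96.4 299.5] yaw -17.81 F [ 7.9 21.5 -3. ] T [ 4.44 -1.76 -0.01] w -0.003 q6 2.04
```

At about 23 N the response is linear and stiff, as expected at the stop. I'll back off and move to the other side at height, then check arm A from both views.

```bash
python3 -m pendant '[[[0,-0.006,0],0,0],[[0,-0.012,0],0,0],[[0,0,-0.035],0,0],[[0,0,-0.035],0,0],[[0,0,-0.035],0,0],[[0,0.04,0],0,0],[[0,0.04,0],0,0],[[0,0.04,0],0,0],[[0,0.04,0],0,0],[[0,0.04,0],0,0],[[0,0,0],0,0]]' >/dev/null; python3 w.py 577.6 -2.3 380 -18
python3 - <<'E'
from h import *
t=snapshot("top");s=snapshot("side");cv2.imwrite("pics/t4.png",t[:,:,::-1]);cv2.imwrite("pics/s4.png",s[:,:,::-1])
a=cv2.resize(t[170:260,230:330],(400,360),interpolation=3);b=cv2.resize(s[120:210,270:370],(400,360),interpolation=3)
cv2.imwrite("pics/z5.png",np.hstack([a,b])[:,:,::-1])
E
```

```text
t 20.05 p [551.  -84.5 404.8] yaw -18.27 F [-0.4  0.3 -1.2] T [0.01 0.02 0.01] w 0.0 q6 1.74
tool shift mm [ -0.5 -86.4  24.7] turn rad -0.0047
```

View pics/z5.png

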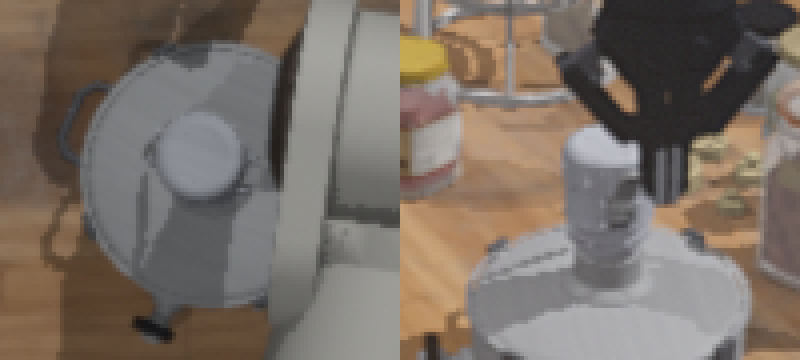

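In the top view arm A no longer sticks out past the cap, only the hinge edge shows at about (150,155) in the crop, and the cap is centred at (280,208.8). Now arm B, mirrored.

```bash
python3 -m pendant '[[[0,-0.03,0],-0.0047,0],[[0,-0.03,0],0,0],[[0,-0.0264,0],0,0],[[0,0,0.013],0,0],[[0,0,0.01],0,0],[[0,0,0],0,0],[[0,0,0],0,0]]' >/dev/null; python3 w.py 577.6 -2.3 375.4 -18;
python3 -m pendant '[[[0,0,0.003],0,0],[[0,0,0.003],0,0],[[0,0,0],0,0]]' >/dev/null; python3 w.py
```

```text
t 20.73 p [578.9   2.9 380.8] yaw -17.69 F [-0.1 -0.6  0.3] T [-0.05 -0.04  0.03] w -0.002 q6 1.88
tool shift mm [0.3 5.4 5.4] turn rad 0.0054
t 20.98 p [578.9   2.1 375.5] yaw -17.77 F [-0.2 -0.5  0.4] T [ 0.01  0.   -0.05] w -0.004 q6 1.88
```

```bash
python3 -m pendant '[[[0,0.0045,0],0.004,0],[[0,0.003,0.0026],0,0],[[0,0.003,0.0026],0,0],[[0,0,0],0,0]]' >/dev/null; python3 w.py 574.2 -12.8 364.2 -18; python3 -m pendant '[[[0,0.0026,0.003],0,0],[[0,0.0026,0.003],0,0],[[0,0.0021,0.0033],0,0],[[0,0.0021,0.0033],0,0],[[0,0,0],0,0]]' >/dev/null; python3 w.py 572.9 -16.8 357.6 -18
```

```text
t 21.32 p [575.6  -8.2 370.1] yaw -17.99 F [-0.6 -0.1  0.8] T [-0.03 -0.04  0.02] w 0.003 q6 1.87
tool shift mm [0.1 4.8 5.9] turn rad 0.0002
t 21.73 p [572.8 -16.8 357. ] yaw -17.97 F [ 0.2 -0.4  1.3] T [ 0.05 -0.08 -0.03] w -0.001 q6 1.86
tool shift mm [ 0.1 -0.  -0.6] turn rad 0.0006
```

```bash
python3 -m pendant '[[[0,0.0016,0.0036],0,0],[[0,0.0016,0.0036],0,0],[[0,0.0011,0.0038],0,0],[[0,0.0011,0.0038],0,0],[[0,0.0006,0.0039],0,0],[[0,0.0006,0.0039],0,0]]' >/dev/null; python3 w.py; python3 -m pendant '[[[0,0,0.0033],0,0],[[0,0,0.0033],0,0],[[0,-0.0005,0.0033],0,0],[[0,0,0],0,0]]' >/dev/null; python3 w.py 571.3 -21.7 323.5 -18
```

```text
t 22.23 p [570.8 -22.8 334.9] yaw -17.95 F [0.8 1.8 2.6] T [ 0.39 -0.03  0.03] w -0.001 q6 1.84
t 22.57 p [571.  -22.2 324.7] yaw -17.95 F [0.3 1.  1.5] T [ 0.12 -0.07  0.01] w 0.003 q6 1.85
tool shift mm [ 0.1 -0.5  1.2] turn rad 0.0008
```

```bash
python3 -m pendant '[[[0,-0.0008,0.0038],0,0],[[0,-0.0011,0.0035],0,0],[[0,0,0],0,0]]' >/dev/null; python3 w.py; python3 -m pendant '[[[0,-0.0014,0.003],0,0],[[0,-0.0017,0.0029],0,0],[[0,0,0],0,0]]' >/dev/null; python3 w.py; python3 -m pendant '[[[0,-0.002,0.0027],0,0],[[0,-0.0022,0.0025],0,0],[[0,0,0],0,0]]' >/dev/null; python3 w.py 573.9 -13.8 308 -18
```

```text
t 22.82 p [571.7 -20.3 317.6] yaw -17.95 F [ 0.5 -0.2  1.4] T [ 0.11 -0.21 -0.02] w 0.005 q6 1.85
t 23.07 p [572.6 -17.6 311.9] yaw -17.97 F [ 0.3 -1.4  3.9] T [-0.38 -0.04 -0.02] w 0.001 q6 1.85
t 23.32 p [573.8 -14.  306.5] yaw -18.0 F [-1.4 -5.5  1.9] T [-1.19  0.07 -0.03] w 0.001 q6 1.86
tool shift mm [ 0.1 -0.2 -1.5] turn rad 0.0001
```

```bash
python3 -m pendant '[[[0,-0.0025,0.0022],0,0],[[0,0,0],0,0]]' >/dev/null; python3 w.py; python3 -m pendant '[[[0,-0.0027,0.0018],0,0],[[0,0,0],0,0]]' >/dev/null; python3 w.py; python3 -m pendant '[[[0,-0.0027,0.0012],0,0],[[0,0,0],0,0]]' >/dev/null; python3 w.py 576.9 -4.4 301.2 -18
```

```text
t 23.48 p [574.4 -11.9 304.1] yaw -18.02 F [-0.8 -7.   2. ] T [-1.47  0.18 -0.02] w 0.001 q6 1.87
t 23.65 p [575.2  -9.5 302.1] yaw -18.03 F [-1.  -9.   0.5] T [-1.92  0.31 -0.03] w 0.004 q6 1.87
t 23.82 p [576.   -6.9 300.7] yaw -18.03 F [-2.  -7.  -0.8] T [-1.64  0.27  0.05] w 0.0 q6 1.87
tool shift mm [ 0.1 -2.7 -0.5] turn rad -0.0005
```

```bash
python3 -m pendant '[[[0,-0.002,0.0003],0,0],[[0,0,0],0,0]]' >/dev/null; python3 w.py; python3 -m pendant '[[[0,-0.0015,0],0,0],[[0,0,0],0,0]]' >/dev/null; python3 w.py;  python3 -m pendant '[[[0,-0.001,0],0,0],[[0,0,0],0,0]]' >/dev/null; python3 w.py 576.9 -4.4 301.2 -18
```

```text
t 23.98 p [576.5  -5.1 300.4] yaw -18.03 F [-1.4 -8.1 -1.3] T [-1.79  0.37 -0.03] w -0.005 q6 1.88
t 24.15 p [576.9  -3.9 300.2] yaw -18.04 F [ -2.5 -10.4  -1.3] T [-2.11  0.52 -0.03] w 0.005 q6 1.88
t 24.32 p [577.1  -3.1 300.1] yaw -18.05 F [ -3.1 -11.   -1.6] T [-2.33  0.62  0.05] w -0.002 q6 1.88
tool shift mm [ 0.2  1.3 -1.1] turn rad -0.0009
```

```bash
python3 -m pendant '[[[0,-0.001,0],0,0],[[0,0,0],0,0]]' >/dev/null; python3 w.py; python3 -m pendant '[[[0,-0.001,0],0,0],[[0,0,0],0,0]]' >/dev/null; python3 w.py;  python3 -m pendant '[[[0,-0.001,0],0,0],[[0,0,0],0,0]]' >/dev/null; python3 w.py; python3 -m pendant '[[[0,-0.001,0],0,0],[[0,0,0],0,0],[[0,0,0],0,0]]' >/dev/null; python3 w.py 576.9 -4.4 301.2 -18
```

```text
t 24.48 p [577.5  -1.9 300.1] yaw -18.04 F [-2.5 -7.1 -2.2] T [-1.7   0.48 -0.01] w 0.001 q6 1.88
t 24.65 p [577.8  -0.9 300. ] yaw -18.03 F [-2.3 -9.3 -2.4] T [-1.86  0.51  0.  ] w 0.003 q6 1.88
t 24.82 p [ 5.780e+02 -1.000e-01  2.999e+02] yaw -18.04 F [-2.6 -9.6 -2.8] T [-2.2   0.65 -0.02] w 0.001 q6 1.89
t 25.07 p [578.4   1.1 300. ] yaw -18.02 F [-2.2 -7.2 -2.3] T [-1.59  0.51  0.02] w 0.004 q6 1.89
tool shift mm [ 0.3  5.7 -1.2] turn rad -0.0004
```

Still swinging (force is not building). Continuing.

```bash
python3 -m pendant '[[[0,-0.001,0],0,0],[[0,0,0],0,0]]' >/dev/null; python3 w.py; python3 -m pendant '[[[0,-0.001,0],0,0],[[0,0,0],0,0]]' >/dev/null; python3 w.py;  python3 -m pendant '[[[0,-0.001,0],0,0],[[0,0,0],0,0]]' >/dev/null; python3 w.py 576.9 -4.4 301.2 -18
```

```text
t 25.23 p [578.5   1.7 299.9] yaw -18.05 F [ -2.6 -10.9  -2.8] T [-2.39  0.74  0.01] w -0.002 q6 1.89
t 25.4 p [578.7   2.2 299.8] yaw -18.08 F [ -4.4 -13.9  -2.4] T [-3.15  0.88 -0.01] w 0.002 q6 1.89
t 25.57 p [578.9   2.7 299.7] yaw -18.11 F [ -5.5 -18.6  -3.2] T [-3.79  1.11 -0.03] w -0.002 q6 1.89
tool shift mm [ 0.3  7.4 -1.5] turn rad -0.0019
```

```bash
python3 -m pendant '[[[0,-0.001,0],0,0],[[0,0,0],0,0]]' >/dev/null; python3 w.py; python3 -m pendant '[[[0,-0.0008,0],0,0],[[0,0,0],0,0],[[0,0,0],0,0]]' >/dev/null; python3 w.py
```

```text
t 25.73 p [579.    3.2 299.6] yaw -18.14 F [ -6.7 -22.   -2.5] T [-4.62  1.38 -0.02] w -0.002 q6 1.89
t 25.98 p [579.2   3.5 299.6] yaw -18.17 F [ -6.7 -25.   -2. ] T [-5.26  1.59 -0.  ] w -0.001 q6 1.9
```

The stiff stop is reached on B as well. I'll back off, move clear, and check both arms.

```bash
python3 -m pendant '[[[0,0.006,0],0,0],[[0,0.02,0],0,0],[[0,0.04,0],0,0],[[0,0.04,0],0,0],[[0,0,-0.035],0,0],[[0,0.02,-0.035],0,0],[[0,0.04,-0.01],0,0],[[0,0.04,0],0,0],[[0,0,0],0,0],[[0,0,0],0,0]]' >/dev/null; python3 w.py 593.8 47.5 380 -18
python3 - <<'E'
from h import *
t=snapshot("top");s=snapshot("side");cv2.imwrite("pics/t5.png",t[:,:,::-1]);cv2.imwrite("pics/s5.png",s[:,:,::-1])
a=cv2.resize(t[180:240,250:310],(400,400),interpolation=3);b=cv2.resize(s[130:200,290:360],(400,400),interpolation=3)
cv2.imwrite("pics/z6.png",np.hstack([a,b])[:,:,::-1])
E
```

```text
t 26.82 p [ 516.2 -191.   381.1] yaw -18.15 F [ 0.3 -0.  -0.9] T [ 0.04 -0.01  0.03] w -0.003 q6 1.53
tool shift mm [  -0.6 -250.8    1. ] turn rad -0.0027
```

View pics/z6.png

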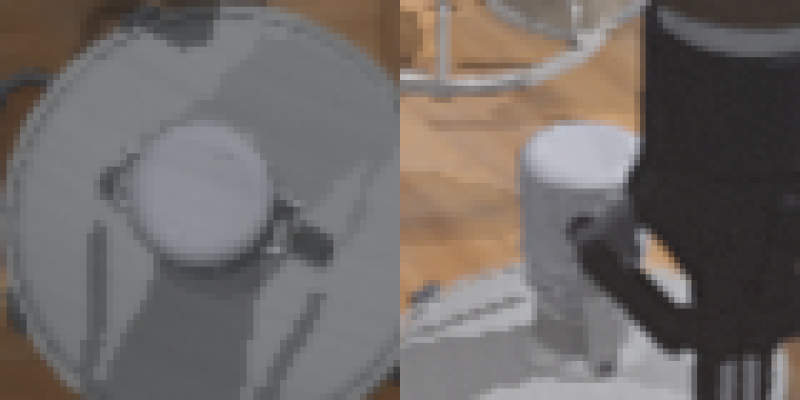

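Run:
```python
from h import *
A=np.array([593.8,47.5]);y=np.array([.309,.951]);m=139.5
def P(th,s,d,sg):
    a=np.radians(139)-th;n=np.array([np.cos(a),np.sin(a)]);u=np.array([n[1],-n[0]]);r,h=np.array([30,18])+s*u+d*n
    return np.r_[A+sg*y*r,m+h]
o=np.array([250,180])
print('captop',(proj("top",np.r_[A,m+51])-o)*6.667)
for th in(1.7,1.9,2.0,2.112):
    print(th,'a tip top',(proj("top",P(th,61,3.6,1))-o)*6.667,'b',(proj("top",P(th,61,3.6,-1))-o)*6.667,'b side tip',(proj("side",P(th,61,1,-1))-[290,130])*5.714+[400,0])
```

```text
captop [201.3434 190.6762]
1.7 a tip top [ 52.6693 160.6747] b [380.6857 262.6798] b side tip [612.5608 382.2666]
1.9 a tip top [ 76.0038 169.3418] b [360.6847 258.0129] b side tip [607.4182 383.9808]
2.0 a tip top [ 88.0044 174.0087] b [348.6841 254.6794] b side tip [604.5612 382.838 ]
2.112 a tip top [102.6718 178.6756] b [335.3501 251.3459] b side tip [601.7042 379.981 ]
```

The top view shows the arm tips at about (102,182) and (330,248), matching the 2.11 rad prediction within about 0.03 rad. A stopped about 4 mm earlier than B in tool position, so I'll re-press A as a cheap check.

```bash
python3 -m pendant '[[[0,0,-0.03],0,0],[[0,-0.04,0],-0.0027,0],[[0,-0.04,0],0,0],[[0,-0.04,0],0,0],[[0,-0.04,0],0,0],[[0,-0.04,0],0,0],[[0,-0.04,0],0,0],[[0,-0.04,0],0,0],[[0,-0.035,0],0,0],[[0,-0.013,0],0,0],[[0,0,0],0,0],[[0,0,0],0,0]]' >/dev/null; python3 w.py 617 118.8 300 -18
```

```text
t 27.92 p [617.1 124.5 410.7] yaw -17.63 F [-0.2 -0.4  0.3] T [-0.02 -0.06  0.04] w 0.0 q6 2.08
tool shift mm [  1.8   5.3 110.7] turn rad 0.0064
```

```bash
python3 -m pendant '[[[0.0018,0,0.03],0.005,0],[[0,0,0.03],0,0],[[0,0,0.03],0,0],[[0,0,0.02],0,0],[[0,0,0],0,0],[[0,0,0],0,0]]' >/dev/null; python3 w.py 611.3 101.2 300 -18
```

```text
t 28.42 p [618.4 121.4 301.3] yaw -18.14 F [-0.1  0.   0.9] T [ 0.04 -0.   -0.01] w 0.002 q6 2.08
tool shift mm [-0.5 21.4  1.3] turn rad -0.0025
```

```bash
python3 -m pendant '[[[0,0.01,0.0015],-0.002,0],[[0,0.008,0],0,0],[[0,0,0],0,0],[[0,0,0],0,0]]' >/dev/null; python3 w.py;  python3 -m pendant '[[[0,0.002,0],0,0],[[0,0,0],0,0]]' >/dev/null; python3 w.py;  python3 -m pendant '[[[0,0.0015,0],0,0],[[0,0,0],0,0]]' >/dev/null; python3 w.py;  python3 -m pendant '[[[0,0.0015,0],0,0],[[0,0,0],0,0]]' >/dev/null; python3 w.py;  python3 -m pendant '[[[0,0.001,0],0,0],[[0,0,0],0,0]]' >/dev/null; python3 w.py 610 97.1 299.6 -18
```

```text
t 28.75 p [613.5 104.5 301.5] yaw -18.04 F [-1.2  0.2  0.2] T [-0.01  0.02 -0.03] w -0.002 q6 2.05
t 28.92 p [612.8 103.3 300.5] yaw -17.98 F [-0.4 -0.   0.8] T [ 0.05  0.02 -0.03] w 0.001 q6 2.05
t 29.08 p [612.3 102.  300. ] yaw -17.96 F [-0.2  0.4 -0.5] T [ 0.02 -0.   -0.04] w -0.002 q6 2.05
t 29.25 p [611.9 100.9 299.9] yaw -17.94 F [ 1.1  2.2 -0.3] T [ 0.59 -0.19 -0.03] w -0.0 q6 2.05
t 29.42 p [611.7 100.4 299.8] yaw -17.92 F [ 2.1  6.9 -2.7] T [ 1.49 -0.51  0.  ] w 0.001 q6 2.05
tool shift mm [-0.7  3.6  0.2] turn rad 0.0014
```

```bash
python3 -m pendant '[[[0,0.001,0],0,0],[[0,0,0],0,0]]' >/dev/null; python3 w.py;  python3 -m pendant '[[[0,0.001,0],0,0],[[0,0,0],0,0]]' >/dev/null; python3 w.py;  python3 -m pendant '[[[0,0.001,0],0,0],[[0,0,0],0,0]]' >/dev/null; python3 w.py;  python3 -m pendant '[[[0,0.001,0],0,0],[[0,0,0],0,0]]' >/dev/null; python3 w.py
```

```text
t 29.58 p [611.6  99.9 299.8] yaw -17.89 F [ 3.3  9.7 -3.2] T [ 2.13 -0.73  0.  ] w 0.002 q6 2.04
t 29.75 p [611.4  99.4 299.7] yaw -17.86 F [ 5.5 13.8 -5.2] T [ 2.86 -1.05  0.01] w 0.001 q6 2.04
t 29.92 p [611.2  99.  299.7] yaw -17.83 F [ 5.8 16.4 -5.8] T [ 3.62 -1.35  0.01] w -0.002 q6 2.04
t 30.08 p [611.1  98.5 299.6] yaw -17.8 F [ 7.8 20.8 -7. ] T [ 4.33 -1.62  0.01] w -0.001 q6 2.04
```

Re-pressing A gave stiff, elastic resistance from first touch, so it was already at its stop. The roughly 2 mm change in position fits the cap's play on the neck. I'll retreat and take a final look.

```bash
python3 -m pendant '[[[0,-0.006,0],0,0],[[0,-0.02,0],0,0],[[0,-0.03,0],0,0],[[0,0,-0.035],0,0],[[0,0,-0.035],0,0],[[0,0,-0.035],0,0],[[0,-0.03,0],0,0],[[-0.03,-0.03,0],0,0],[[-0.03,-0.03,0],0,0],[[-0.03,-0.03,0],0,0],[[-0.03,-0.03,0],0,0],[[0,0,0],0,0]]' >/dev/null; python3 w.py
python3 - <<'E'
from h import *
t=snapshot("top");s=snapshot("side");cv2.imwrite("pics/t6.png",t[:,:,::-1]);cv2.imwrite("pics/s6.png",s[:,:,::-1])
a=cv2.resize(t[180:240,250:310],(400,400),interpolation=3);b=cv2.resize(s[130:200,290:360],(400,400),interpolation=3)
cv2.imwrite("pics/z7.png",np.hstack([a,b])[:,:,::-1])
E
```

```text
t 31.08 p [557.9 331.5 404.9] yaw -17.65 F [ 0.6 -0.6  0.5] T [-0.04 -0.02 -0.03] w -0.001 q6 2.41
```

View pics/z7.png

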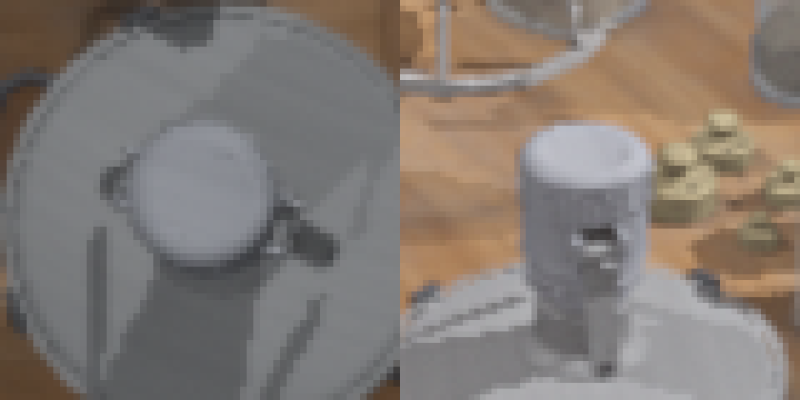

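The final view shows the cap upright with both levers down. Their tips are at about (102,182) and (335,250) in the top crop, against (103,179) and (335,251) predicted for 2.112 rad. The robot is clear, so I'm handing in.

```bash
python3 -c "
from workcell import *
print(finish_job())"
```

```text
the job is handed in; nothing more can be done
None
```

The cap is on the neck and pressed home, both cam arms are swung down to their stops, and I handed the job in at about 31 s of the 70 s allowed. `finish_job()` gives no verdict.

- **Seating:** I gave way to side forces of up to about 6 N on the way down. The wrist push reached about 32 N, slightly above the 20–30 N asked. With the cap's weight that is about 37 N on the vessel (I could only infer this), and more than 33 N held for over 0.4 s.
- **Arms:** I swung the +y arm first, then the -y arm, with at most about 26 N on either. Each ended against a stiff stop.
- **Last checks:** The final pictures show the cap upright with the lever tips within about 3 pixels (enlarged crop) of where fully closed arms should appear. The gripper is well clear, and I felt no contact with any bystander but did not measure their positions afterwards.
- **Disagreement:** The +y arm first stopped about 4 mm farther out than the -y arm, measured from my estimate of the neck axis. I re-pressed it to about 23 N and it was stiff from first touch, about 2 mm farther out than before. I put this down to the cap's play on the neck and an off-centre grip.
- **Not measured directly:** I had no reading of the final clamping force or of how well the cap is centred.

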